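# Turn a tub lid over on the chute and latch it in the lid slide

### The job

The steel tub lid lies open side up on the upper deck of the turn-over chute. Without picking it up, push it square through the mouth and over the brow so that it drops down the ramp onto its leading edge, tip it over so that it lands open side down on the lower bed, then slide it under the keepers and press it gently against the sprung buffer until the catch springs up behind it and holds it there. Leave the loose bottle, the white roll and the brush where they are.

Things in the scene. Friction and masses are not known exactly. Their poses are not given: they have to be found in the camera images.
- lid_center (a point): Centre of the loose pressed-steel tub lid, half-way up. A shallow rectangular pan, 100 mm along its x, 84 along its y, 17 high, corner radius 14, plate and rim 3 thick, about 0.17 kg. Its z points to its open (hollow) side: up at the start, down at the end. Starts on the upper deck, its x within 0.35 rad of the chute's x.
- chute: Fixed turn-over chute of steel sheet and grey plastic, 400 mm long. Origin on the table under the middle of the brow (edge between deck and ramp); its x is the way the lid travels (away from the robot), y to the left of it, z up. 'At x' below is along this x in mm. Upper deck from x -158 to 0, 160 wide, top 72 above the table. The ramp falls from the brow to x 36 at 57 degrees.
- chute_brow (a point): Middle of the brow, 72 mm above the table. Two round-bar guides stand on the deck, tops 14 mm above it: 143 mm apart from x -62 to -47, closing to 90 mm apart from x -8 to the brow. Deck and ramp are open in the middle, a finger notch 60 mm wide from x -22 to the trough. The lid tips over the brow once its centre is past it, and slides down the ramp by itself.
- trough (a point): Middle of the trough floor at the ramp's foot, 16 mm above the table, from x 36 to 53. The lid comes to stand here on its leading edge, leaning back on the ramp at about 57 degrees, its upper edge near x -18 and 28 mm above the deck. Pushed forward at its upper part some 15 degrees past upright, it falls open side down onto the bed.
- chute_bed (a point): Middle of the start of the lower bed at x 53, on its top, 24 mm above the table. Bed from x 53 to 212 between cheeks and rails 90 mm apart, rail tops 21 above it. Keepers: strips 21 above the bed from x 171 to 213, 9 in from each rail. The lid lands with its rear edge at x 36 to 53 or a little on and slides some 40 mm; fingers reach behind that edge through the notch in the ramp.
- catch (a joint): Non-return catch in the middle of the bed: sprung steel tongue 18 mm wide, hinged at x 62, rising to 5 mm above the bed at its upright tip face at x 86. 0 rad = up, about 0.25 = level with the bed. The lid's rear rim rides over it with under 1 N; it springs up once the lid's rear edge has passed x 86 (unless a finger keeps it down) and holds the lid, whose centre is then at x 136.
- buffer (a joint): Rubber-faced sprung buffer at the bed's far end, 46 mm wide, its middle 7.5 mm above the bed. 0 = free, face at x 180; grows in m as it is pressed in; 1.6 N to start it, then 0.4 N per mm; hard end at 9.5 mm. In by 6 mm (about 4 N) when the lid reaches the catch; a push of 6 to 12 N takes the lid a little past it, and on release the buffer presses it back against the catch.
- bottle: Loose filled bottle, 54 mm across, 166 mm tall, upright, to be left alone; origin under its centre.
- roll: Loose small white roll of labels, 68 mm across, 46 mm high, upright, to be left alone; origin under its centre.
- brush: Loose brush 191 x 48 x 14 mm, to be left alone; origin under its centre.

How it is judged:
By the outcome, as a careful person would: the job done as asked, in the order asked, and still so for the second after the job is handed in, with the robot touching nothing.
It also fails if it takes over 64 s, if anything falls off the work surface, if the arm or the gripper's body presses on something with over 40 N, if the wrist force passes 120 N, or if a joint passes its speed limit or range.

### The arm

A 6-joint arm with a two-finger parallel gripper is mounted at the origin on a cart in front of the work surface, level with it; the furniture and walls round the work are solid. World frame = base frame: x ahead of the robot, y to its left, z up, the work surface at z = 0. Lengths are in m, angles in rad, forces in N, time in s.
With the tool pointing down it reaches from about 0.3 to 0.825 m from the base axis. Payload 5.4 kg.
Tool frame: the origin (TCP) lies midway between the tips of the shut fingers; the grasp point (between the pads) lies 19 mm behind it; z points along the fingers, y is the line along which they close (so a half turn about z gives the same grasp; the last joint's range is limited). The gripper opens to 92 mm and grips with 3 to 60 N. Pads are 20 mm wide; open, the fingers measure 128 mm over their backs; the gripper's body (75 mm by 189 mm) begins 69 mm behind the grasp point.
Start: joints at [-1.315, 0.158, 1.597, -0, 1.386, -0.21], TCP at [0.258, -0.514, 0.215] pointing down, gripper open.
Joint ranges: [-2.91, 2.91], [-0.94, 2.29], [0.18, 2.7], [-1.29, 4.43], [0.17, 2.64], [-3, 3]. Speed limits (rad/s): [2.57, 2.57, 3.14, 3.14, 3.14, 3.14].

### API

Orientations are given as a unit quaternion [w, x, y, z].
In Python, from bench import robot, vision gives the robot as it stands. The module is installed in compiled form; this text tells all that it offers.
- The arm moves only by the tool arm_command, never from a script. Its argument "motion" is a list that holds one entry, the list of rows, each a list of 6 numbers: the shift along the tool's x, y, z as a fraction of full scale, then the turn, a rotation vector about the tool's x, y, z as a fraction of full scale. In form: [[[dx, dy, dz, ax, ay, az], ...]]. A call has 1 to 8 rows; each row is the pose to reach, as a shift and turn from the pose commanded when the call began, along the tool's axes at that moment; what a row does not reach only later rows make up. Full scale, the value 1, is 0.75 m for a shift and 0.5 rad for a turn. A row lasts 1/12 s, in which the tool goes at most 41.7 mm and 7.16 degrees, less where a joint would pass 70% of its speed; a pose out of reach is approached as far as the arm can. A call with a number of a shift or a turn outside -1 to 1 is refused whole. A call with a gripper value outside its range is refused whole. "gripper" is the gripper's target within -1 to 1 (fully open at 1, half-way at 0, shut at -1), set as the call begins (left out, the last holds). The fingers move at their own pace and stop on an object; the grip force is fixed at half the most. Time passes only in rows, so rows that repeat a pose let the fingers close. It gives the time, the measured TCP pose, the force, the opening and the grip force at its end, in the units of the state.
- robot.get_obs(): the state, without advancing time (a new reading comes with each control period).
- vision.camera(name): name is "scene" or "top" or "wrist"; returns (picture, depth): 480x640x3 uint8, red, green, blue; 480x640 float32, m along the optical axis (not along the pixel's ray), 0 where there is no reading.
- vision.camera_info(name): a dict with "fx", "fy", "cx", "cy" (pixels), "R" (3x3) and "t" (3): a world point X has camera coordinates R X + t. Camera axes: x right, y down, z forward; pixel columns grow to the right and rows downward; lengths in m; the calibration is good to about 2 mm. The wrist camera is an equidistant fisheye: a pixel r from the principal point sees the ray r / f radians off the axis. A picture is of the moment at which its call begins: read the wrist's pose just before it. camera_info takes no time and is no camera call; for the wrist camera it gives the pose at the moment of the call.
- robot.job_done(): hands the job in; it is judged then, once.
The state is a dict: "time": time; "q": joint angles; "joint_velocities": joint speeds; "effort": joint torques, N m; "tool_pos": TCP position; "orientation": TCP orientation; "force": force on the tool from outside, world axes, zero at the start; "ft_torque": the same for the moment, N m; "width": opening from 0.0 (shut) to 1.0 (fully open); "finger_force": force on a finger pad.
Only numpy, scipy, OpenCV 4.12 (cv2) and the standard library are available. Lean on these libraries where they do the work, as an engineer would, in place of code of your own. Each camera call takes 0.05 s, during which the arm holds its last target. There are 200 camera calls.

## Working session

There is one attempt and no reset: what is moved stays moved. The work goes in short steps, Python scripts to look and compute and a tool call to move; the robot and the scene stay as the last step left them, time stands still between calls to the robot, and variables do not carry over. Pictures are saved under pics/ and viewed, at most 10 in all, crops included, and the job is handed in when it is done.

Besides the shell and the picture viewer there is one more tool, called after "Call:" by a JSON object that holds its "api" and its "payload". arm_command: Moves the arm, as the interface text tells. Shift numbers are shares of 0.75 m and turn numbers shares of 0.5 rad, none past 1 either way. Its arguments: {"type":"object","properties":{"motion":{"type":"array","items":{"type":"array","items":{"type":"array","items":{"type":"number","minimum":-1,"maximum":1}}}},"gripper":{"type":"number"}},"required":["motion"]}

```bash
mkdir -p pics; python3 - <<'E'
from bench import robot, vision
import cv2, numpy as np
for n in ("top","scene"):
    p,d=vision.camera(n); cv2.imwrite(f"pics/{n}0.png",p[:,:,::-1]); np.save(f"pics/{n}0.npy",d)
    i=vision.camera_info(n); print(n,i)
print(robot.get_obs())
E
```

```text
top {'fx': 561.3330060408149, 'fy': 561.3330060408149, 'cx': 307.0173164452537, 'cy': 239.18954004016572, 'R': array([[-0.01851114, -0.99978487, -0.00935729],
       [-0.98382825,  0.01988173, -0.17800754],
       [ 0.17815528,  0.00591085, -0.98398463]]), 't': array([0.28732451, 0.50982489, 1.22196572])}
scene {'fx': 572.4453353127057, 'fy': 572.4453353127057, 'cx': 313.22098933350776, 'cy': 231.08494602042762, 'R': array([[-0.55968996, -0.82854753,  0.01600456],
       [-0.42019597,  0.26709361, -0.86723489],
       [ 0.71427061, -0.49210771, -0.49764194]]), 't': array([0.49275734, 0.21366689, 0.9751246 ])}
{'time': 0.1, 'q': array([-1.31507974e+00,  1.58951426e-01,  1.59808393e+00,  7.09975082e-06,
        1.38623913e+00, -2.10091793e-01]), 'joint_velocities': array([-0.00176042, -0.00053011, -0.00376793, -0.00041551, -0.00050969,
        0.00120788]), 'effort': array([-2.64933324e-04, -3.86500633e+01, -3.22961318e+01,  7.02940975e-02,
        3.38895118e-02, -5.07299239e-05]), 'tool_pos': array([ 0.25809941, -0.51318492,  0.21374804]), 'orientation': array([-8.40775968e-04,  9.73000006e-01,  2.30803554e-01, -1.56934957e-05]), 'force': array([ 0.12700592, -1.02505183,  0.14963736]), 'ft_torque': array([ 0.00888756, -0.03000403, -0.0152441 ]), 'finger_force': 0.0, 'width': 0.9977426994455602}
```

View pics/top0.png

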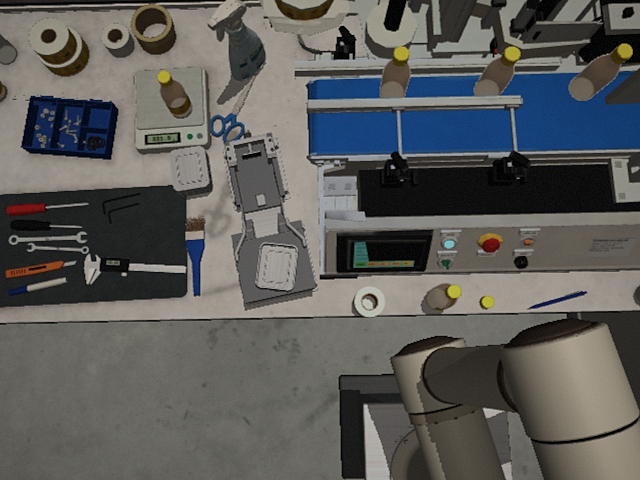

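View pics/scene0.png

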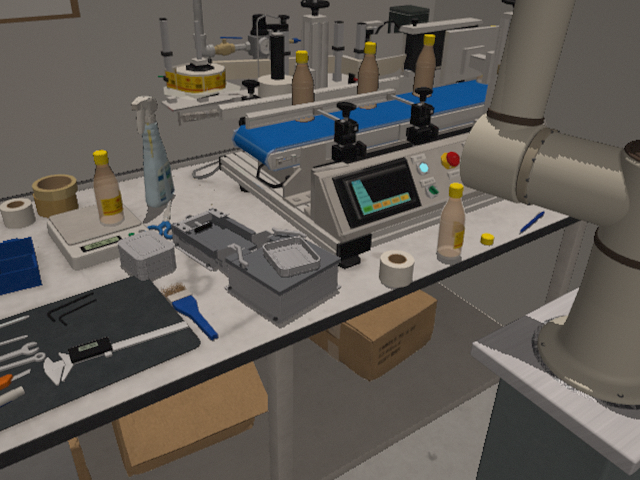

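The top view shows the chute at px (225-320, 130-310), with the deck at the bottom and the lid at about (277,267). The brush lies to its left at about (195,255), the roll at (369,301) and the bottle at (440,297). Next I'll measure the chute from depth.

```bash
cat > h.py <<'E'
from bench import robot, vision
import cv2, numpy as np
from scipy.spatial.transform import Rotation as Ro
def cloud(d,i):
    v,u=np.mgrid[:480,:640]
    c=np.stack([(u-i['cx'])/i['fx']*d,(v-i['cy'])/i['fy']*d,d],-1)
    return (c-i['t'])@i['R']
def ray(u,v,z,i):   # pinhole pixel -> plane at height z
    r=i['R'].T@np.array([(u-i['cx'])/i['fx'],(v-i['cy'])/i['fy'],1]); o=-i['R'].T@i['t']
    return o+r*(z-o[2])/r[2]
def tool():
    o=robot.get_obs(); q=o['orientation']; return np.array(o['tool_pos']),Ro.from_quat([q[1],q[2],q[3],q[0]])
E
python3 - <<'E'
from h import *
i=vision.camera_info("top"); d=np.load("pics/top0.npy"); P=cloud(d,i)
roi=np.zeros((480,640),bool); roi[120:320,215:328]=1
print("table z",np.median(P[300:306,200:230,2]), "deck z",np.median(P[285:290,250:255,2]))
m=roi&(abs(P[...,2]-.072)<.006)
n,l,s,c=cv2.connectedComponentsWithStats(m.astype(np.uint8)); 
k=1+np.argmax(s[1:,4]); print(s[k])
m=(l==k); xy=P[m][:,:2].astype(np.float32)
print(cv2.minAreaRect(xy)); b=cv2.boxPoints(cv2.minAreaRect(xy)); print(b)
lm=roi&(P[...,2]>.08)&(P[...,2]<.1); lm[:240]=0
print("rim",lm.sum()); print(cv2.minAreaRect(P[lm][:,:2].astype(np.float32)))
im=cv2.imread("pics/top0.png"); cv2.imwrite("pics/c1.png",cv2.resize(im[125:315,215:330],None,fx=3.1*1.0,fy=3.1,interpolation=cv2.INTER_CUBIC))
E
```

```text
table z -0.0013648451443415896 deck z 0.07120369687536973
[ 237  221   80   83 2582]
((0.46687382459640503, 0.3532944321632385), (0.1619478017091751, 0.15992459654808044), 11.29845142364502)
[[0.37180302 0.41584268]
 [0.4031354  0.25901744]
 [0.5619446  0.29074618]
 [0.53061223 0.44757143]]
rim 544
((0.4530458152294159, 0.33545982837677), (0.2011992186307907, 0.11066132038831711), 88.86688995361328)
```

View pics/c1.png

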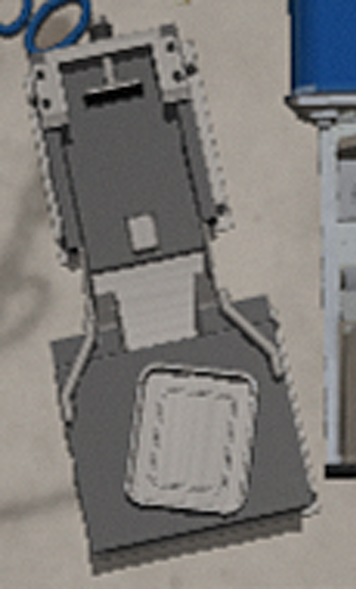

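The crop shows the lid, about (127-258, 362-517) in crop pixels, turned clockwise relative to the chute. The guides, ramp notch, catch (140,232) and buffer (110,95) are all clear.

```bash
cat >> h.py <<'E'
B=np.array([.543,.3685]); YAW=.197
def tochute(p,B=B,y=YAW):
    p=np.asarray(p)[...,:2]-B; c,s=np.cos(y),np.sin(y)
    return np.stack([p[...,0]*c+p[...,1]*s,-p[...,0]*s+p[...,1]*c],-1)
def toworld(x,y,B=B,a=YAW):
    c,s=np.cos(a),np.sin(a); return B+np.array([x*c-y*s,x*s+y*c])
def rows(x,y,z,yaw=YAW):   # chute x,y (m), world z -> shift shares, turn shares for tool down
    p,R=tool(); T=np.array([*toworld(x,y),z])
    Rt=Ro.from_euler('z',yaw)*Ro.from_euler('x',np.pi)
    return (R.inv().apply(T-p)/.75).round(4),((R.inv()*Rt).as_rotvec()/.5).round(4)
E
python3 - <<'E'
from h import *
i=vision.camera_info("top"); im=cv2.imread("pics/top0.png"); g=cv2.cvtColor(im,cv2.COLOR_BGR2GRAY)
m=np.zeros_like(g); m[238:295,250:302]=(g[238:295,250:302]>135)*255
n,l,s,c=cv2.connectedComponentsWithStats(m); k=1+np.argmax(s[1:,4]); print(s[k])
cn,_=cv2.findContours((l==k).astype(np.uint8),0,1); cn=max(cn,key=cv2.contourArea)[:,0]
w=np.array([ray(u,v,.087,i)[:2] for u,v in cn]); q=tochute(w).astype(np.float32)
print("lid chute frame",cv2.minAreaRect(q)); print(cv2.boxPoints(cv2.minAreaRect(q)))
# deck edges from crop corner pixels & guides
for n,(u,v),z in [("deck rear L",(90,552),.072),("deck rear R",(317,497),.072),("gL end",(100,330),.086),("gR end",(222,295),.086),("bed L",(92,272),.024),("bed R",(207,248),.024),("catch",(146,216),.026),("roll",((369-215)*3.1,(301-125)*3.1),.046)]:
    print(n,tochute(ray(215+u/3.1,125+v/3.1,z,i)).round(4))
P=cloud(np.load("pics/top0.npy"),i); print(P[285:312,420:465].reshape(-1,3)[P[285:312,420:465,2].ravel()>.05].mean(0))
print(rows(-.19,0,.25))
E
```

```text
[ 256  246   42   44 1334]
lid chute frame ((-0.09865377098321915, -0.004156049340963364), (0.08055297285318375, 0.0937262549996376), 68.83361053466797)
[[-0.15689826 -0.02479409]
 [-0.06949516 -0.05863654]
 [-0.04040928  0.01648199]
 [-0.12781239  0.05032444]]
deck rear L [-0.1578  0.0807]
deck rear R [-0.1542 -0.0831]
gL end [-0.0068  0.0418]
gR end [-0.0006 -0.0479]
bed L [0.0514 0.0436]
bed R [ 0.0509 -0.0445]
catch [ 0.0845 -0.0047]
roll [-0.2104 -0.1883]
[ 0.37510077 -0.00656766  0.12733379]
(array([ 0.6232, -0.9471, -0.0466]), array([-3.400e-03, -3.000e-04,  5.376e-01]))
```

Call:
{"api": "arm_command", "payload": {"motion": [[[0.38, -0.28, -0.09, 0, 0, 0.2], [0.38, -0.28, -0.09, 0, 0, 0.2], [0.38, -0.28, -0.09, 0, 0, 0.2], [0.38, -0.28, -0.09, 0, 0, 0.2], [0.38, -0.28, -0.09, 0, 0, 0.2], [0.38, -0.28, -0.09, 0, 0, 0.2], [0.38, -0.28, -0.09, 0, 0, 0.2], [0.38, -0.28, -0.09, 0, 0, 0.2]]], "gripper": -0.24}}

```text
time: 0.77
tool_pos: [0.4068, -0.2198, 0.2771]
orientation: [-0.0, 0.983, 0.182, -0.0]
force: [0.2, -0.4, 0.9]
width: 0.442
finger_force: 0.0
```

```bash
python3 - <<'E'
from h import *
print(robot.get_obs()['q'].round(2),rows(-.19,0,.25))
E
```

```text
[-0.76 -0.18  1.81  0.    1.51  0.45] (array([ 0.2001, -0.7101,  0.0363]), array([-5.000e-04,  1.000e-04,  3.368e-01]))
```

Call:
{"api": "arm_command", "payload": {"motion": [[[0.2, -0.71, 0, 0, 0, 0.337], [0.2, -0.71, 0, 0, 0, 0.337], [0.2, -0.71, 0, 0, 0, 0.337], [0.2, -0.71, 0, 0, 0, 0.337], [0.2, -0.71, 0, 0, 0, 0.337], [0.2, -0.71, 0, 0, 0, 0.337], [0.2, -0.71, 0, 0, 0, 0.337], [0.2, -0.71, 0, 0, 0, 0.337]]]}}

```text
time: 1.43
tool_pos: [0.3754, 0.1105, 0.2769]
orientation: [0.0, 0.995, 0.098, 0.0]
force: [1.3, -0.1, 0.2]
width: 0.376
finger_force: 0.0
```

```bash
python3 - <<'E'
from h import *
print(robot.get_obs()['q'].round(2),rows(-.19,0,.2))
E
```

```text
[-0.03 -0.39  1.97  0.    1.55  1.35] (array([ 0.0331, -0.2936,  0.1025]), array([ 0.0001, -0.0007, -0.0002]))
```

Call:
{"api": "arm_command", "payload": {"motion": [[[0.033, -0.294, 0, 0, 0, 0], [0.033, -0.294, 0, 0, 0, 0], [0.033, -0.294, 0, 0, 0, 0], [0.033, -0.294, 0, 0, 0, 0], [0.033, -0.294, 0.1, 0, 0, 0], [0.033, -0.294, 0.1, 0, 0, 0], [0.033, -0.294, 0.1, 0, 0, 0], [0.033, -0.294, 0.1, 0, 0, 0]]]}}

```text
time: 2.1
tool_pos: [0.3548, 0.3296, 0.1986]
orientation: [0.001, 0.995, 0.1, -0.003]
force: [-0.6, -0.0, -0.5]
width: 0.379
finger_force: 0.0
```

```bash
python3 - <<'E'
from h import *
print(rows(-.185,0,.077))
p,d=vision.camera("wrist"); cv2.imwrite("pics/w1.png",p[:,:,::-1]); 
E
```

```text
(array([ 0.0107, -0.0021,  0.1621]), array([0.0045, 0.0142, 0.0059]))
```

View pics/w1.png

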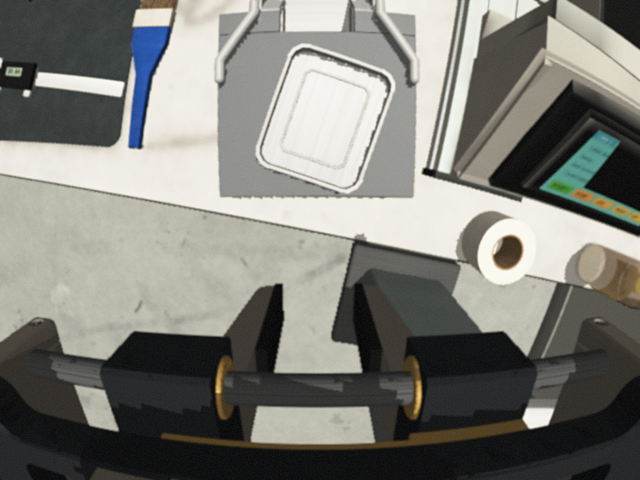

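The wrist view shows the deck centred at column ≈317. The lid spans (257-395, 45-192), turned clockwise, and the fingertips at columns 281 and 357 sit square behind it. Descending now.

Call:
{"api": "arm_command", "payload": {"motion": [[[0.007, 0, 0.05, 0, 0, 0], [0.007, 0, 0.1, 0, 0, 0], [0.007, 0, 0.14, 0, 0, 0], [0.007, 0, 0.162, 0, 0, 0], [0.007, 0, 0.162, 0, 0, 0], [0.007, 0, 0.162, 0, 0, 0]]]}}

```text
time: 2.65
tool_pos: [0.3639, 0.3302, 0.0822]
orientation: [-0.0, 0.995, 0.098, 0.001]
force: [-0.4, 0.1, 0.2]
width: 0.379
finger_force: 0.0
```

```bash
python3 - <<'E'
from h import *
print(tochute(tool()[0]),rows(-.13,0,.077),robot.get_obs()['force'])
E
```

```text
[-0.18309315 -0.00251534] (array([ 0.0708, -0.0034,  0.007 ]), array([-0.0004, -0.0033, -0.0026])) [-0.43413733  0.10717978  0.2008427 ]
```

Call:
{"api": "arm_command", "payload": {"motion": [[[0.006, -0.003, 0.006, 0, 0, 0], [0.012, -0.003, 0.006, 0, 0, 0], [0.018, -0.003, 0.006, 0, 0, 0], [0.024, -0.003, 0.006, 0, 0, 0], [0.03, -0.003, 0.006, 0, 0, 0], [0.036, -0.003, 0.006, 0, 0, 0], [0.042, -0.003, 0.006, 0, 0, 0], [0.048, -0.003, 0.006, 0, 0, 0]]]}}

```text
time: 3.32
tool_pos: [0.3974, 0.34, 0.076]
orientation: [0.0, 0.995, 0.099, -0.0]
force: [-2.6, -0.2, 1.9]
width: 0.38
finger_force: 1.3
```

Call:
{"api": "arm_command", "payload": {"motion": [[[0.005, 0, 0, 0, 0, 0], [0.01, 0, 0, 0, 0, 0], [0.015, 0, 0, 0, 0, 0], [0.02, 0, 0, 0, 0, 0], [0.025, 0, 0, 0, 0, 0], [0.025, 0, 0, 0, 0, 0]]]}}

```text
time: 3.82
tool_pos: [0.4168, 0.3439, 0.0761]
orientation: [-0.0, 0.995, 0.098, 0.001]
force: [-0.3, -0.2, 0.2]
width: 0.382
finger_force: 0.0
```

```bash
cat >> h.py <<'E'
def wpt(u,v,z,i):   # fisheye pixel -> plane z
    x,y=(u-i['cx'])/i['fx'],(v-i['cy'])/i['fy']; t=np.hypot(x,y); s=np.sin(t)/max(t,1e-9)
    r=i['R'].T@np.array([x*s,y*s,np.cos(t)]); o=-i['R'].T@i['t']
    return o+r*(z-o[2])/r[2]
E
python3 - <<'E'
from h import *
print(tochute(tool()[0]),tool()[0][2],robot.get_obs()['force'])
p,d=vision.camera("wrist"); cv2.imwrite("pics/w2.png",p[:,:,::-1])
E
```

```text
[-0.12853172  0.0005877 ] 0.07611102135703421 [-0.31472392 -0.1611523   0.22049908]
```

View pics/w2.png

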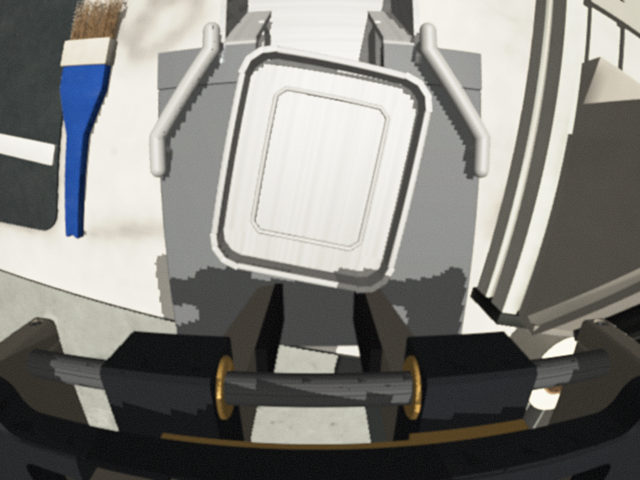

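The lid is still about 0.2 rad clockwise, with the right finger at the rear-right corner (375,288) and the lid centre near column 320. I'll keep pushing slowly.

Call:
{"api": "arm_command", "payload": {"motion": [[[0.004, 0, 0, 0, 0, 0], [0.008, 0, 0, 0, 0, 0], [0.012, 0, 0, 0, 0, 0], [0.016, 0, 0, 0, 0, 0], [0.02, 0, 0, 0, 0, 0], [0.02, 0, 0, 0, 0, 0]]]}}

```text
time: 4.37
tool_pos: [0.4313, 0.3468, 0.0761]
orientation: [-0.0, 0.995, 0.098, 0.001]
force: [-0.9, 0.2, 0.4]
width: 0.379
finger_force: 0.0
```

```bash
python3 - <<'E'
from h import *
print(tochute(tool()[0]),robot.get_obs()['force'])
i=vision.camera_info("wrist"); p,d=vision.camera("wrist")
g=cv2.cvtColor(p,cv2.COLOR_RGB2GRAY); np.save("pics/w3.npy",p)
m=np.zeros_like(g); m[20:300,205:440]=(g[20:300,205:440]>170)*255
n,l,s,c=cv2.connectedComponentsWithStats(m); k=l[150,320]; print(s[k])
cn,_=cv2.findContours((l>0).astype(np.uint8)*0+(l==k).astype(np.uint8),0,1); cn=max(cn,key=cv2.contourArea)[:,0]
q=np.array([tochute(wpt(u,v,.077,i)) for u,v in cn]).astype(np.float32); print(cv2.minAreaRect(q))
cv2.imwrite("pics/w3.png",p[:,:,::-1])
E
```

```text
[-0.11376757  0.00057772] [-0.93135909  0.2303954   0.40250696]
[  221    68   183   206 31429]
((-0.05095072090625763, 0.004842936992645264), (0.07792305946350098, 0.09269511699676514), 82.59349822998047)
```

View pics/w3.png

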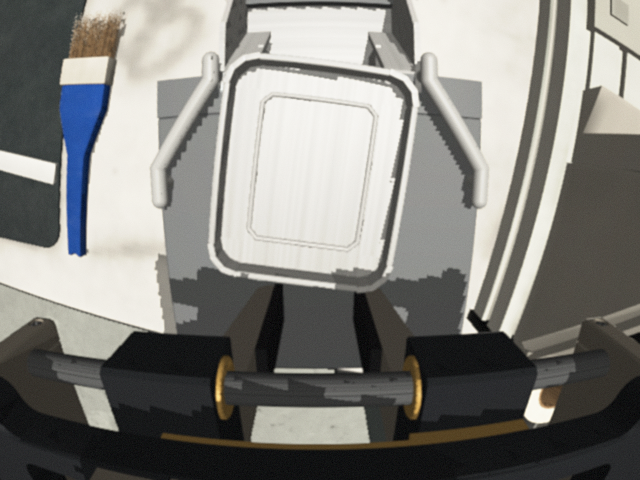

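Now the lid is only 0.13 rad clockwise, but about 5 mm left, with its front-left corner at the left guide (225,65). I'll nudge its rear-left side to the right with the shut fingers, which both centres and squares it.

Call:
{"api": "arm_command", "payload": {"motion": [[[-0.03, 0, 0, 0, 0, 0], [-0.06, -0.02, 0, 0, 0, 0], [-0.06, -0.065, 0, 0, 0, 0], [-0.06, -0.113, 0, 0, 0, 0], [-0.03, -0.118, 0, 0, 0, 0], [0.01, -0.118, 0, 0, 0, 0], [0.034, -0.118, 0, 0, 0, 0], [0.034, -0.118, 0, 0, 0, 0]]], "gripper": -1}}

```text
time: 5.08
tool_pos: [0.4417, 0.4393, 0.0767]
orientation: [-0.001, 0.995, 0.098, 0.002]
force: [-0.4, -0.1, 0.1]
width: 0.007
finger_force: 0.0
```

```bash
python3 - <<'E'
from h import *
print(tochute(tool()[0]),rows(-.088,.0615,.076),robot.get_obs()['force'])
E
```

```text
[-0.08549842  0.08923543] (array([-0.0033,  0.037 ,  0.0009]), array([-0.0022, -0.008 , -0.0018])) [-0.36032182 -0.07205921  0.10157375]
```

Call:
{"api": "arm_command", "payload": {"motion": [[[-0.003, 0.01, 0, 0, 0, 0], [-0.003, 0.018, 0, 0, 0, 0], [-0.003, 0.024, 0, 0, 0, 0], [-0.003, 0.029, 0, 0, 0, 0], [-0.003, 0.033, 0, 0, 0, 0], [-0.003, 0.037, 0, 0, 0, 0], [-0.003, 0.037, 0, 0, 0, 0]]]}}

```text
time: 5.67
tool_pos: [0.4412, 0.4102, 0.0761]
orientation: [0.0, 0.995, 0.098, -0.0]
force: [0.5, 0.1, 0.5]
width: 0.006
finger_force: 0.0
```

```bash
cat > lid.py <<'E'
from h import *
print(tochute(tool()[0]),robot.get_obs()['force'])
i=vision.camera_info("wrist"); p,d=vision.camera("wrist"); cv2.imwrite("pics/lid.png",p[:,:,::-1])
g=cv2.cvtColor(p,cv2.COLOR_RGB2GRAY); m=((g>170)*255).astype(np.uint8)
q=np.array([[tochute(wpt(u,v,.077,i)) for u in range(0,640)] for v in range(0,330)])
m[330:]=0; m[:330][(abs(q[...,0]+.06)>.07)|(abs(q[...,1])>.056)]=0
n,l,s,c=cv2.connectedComponentsWithStats(m); k=1+np.argmax(s[1:,4]); print(s[k])
r=cv2.minAreaRect(q[l[:330]==k].astype(np.float32)); print("lid",r)
E
python3 lid.py
```

```text
[-0.09169855  0.06087481] [0.53551048 0.1126075  0.4722321 ]
[  331    89   209   238 27844]
lid ((-0.04603030905127525, 0.005137495696544647), (0.10764873027801514, 0.1177949532866478), 84.206787109375)
```

View pics/lid.png

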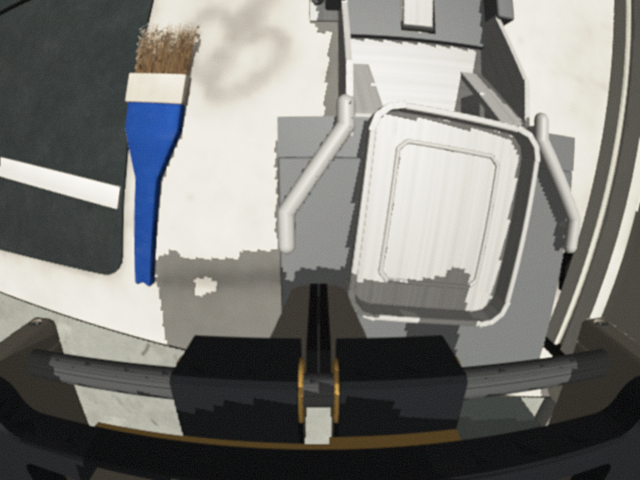

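The shut fingers sit just left of the lid at (318,290). The lid spans (357-538, 103-325), still slightly clockwise, and the front-left corner is now clear of the guide. I'll compute the edges.

```bash
python3 - <<'E'
from h import *
i=vision.camera_info("wrist")
for n,u,v,z in [("L rear",357,290,.089),("L front",370,130,.089),("R rear",508,300,.089),("R front",537,160,.089),("front L",400,104,.089),("front R",515,124,.089),("rear L",375,317,.089),("rear R",480,325,.089),("gL",349,101,.086),("gR",541,120,.086),("gL rear",287,245,.086),("gR rear",572,245,.086)]:
    print(n,tochute(wpt(u,v,z,i)).round(4))
E
```

```text
L rear [-0.0806  0.0439]
L front [-0.0093  0.0398]
R rear [-0.0882 -0.0347]
R front [-0.0174 -0.0424]
front L [0.0025 0.027 ]
front R [-0.0016 -0.029 ]
rear L [-0.0946  0.0348]
rear R [-0.1014 -0.0206]
gL [0.0034 0.0485]
gR [ 0.0025 -0.046 ]
gL rear [-0.0601  0.0757]
gR rear [-0.06   -0.0736]
```

Call:
{"api": "arm_command", "payload": {"motion": [[[-0.03, -0.003, 0, 0, 0, 0], [-0.065, -0.003, 0, 0, 0, 0], [-0.065, 0.03, 0, 0, 0, 0], [-0.065, 0.081, 0, 0, 0, 0], [-0.065, 0.081, 0, 0, 0, 0], [-0.065, 0.081, 0, 0, 0, 0], [-0.05, 0.081, 0, 0, 0, 0], [-0.04, 0.081, 0, 0, 0, 0]]], "gripper": -0.24}}

```text
time: 6.38
tool_pos: [0.4245, 0.3463, 0.0764]
orientation: [-0.0, 0.995, 0.099, 0.001]
force: [0.1, 0.1, -0.6]
width: 0.38
finger_force: 0.0
```

Call:
{"api": "arm_command", "payload": {"motion": [[[0.004, 0, 0, 0, 0, 0], [0.008, 0, 0, 0, 0, 0], [0.012, 0, 0, 0, 0, 0], [0.016, 0, 0, 0, 0, 0], [0.02, 0, 0, 0, 0, 0], [0.024, 0, 0, 0, 0, 0], [0.028, 0, 0, 0, 0, 0], [0.028, 0, 0, 0, 0, 0]]]}}

```text
time: 7.05
tool_pos: [0.445, 0.3495, 0.076]
orientation: [-0.0, 0.995, 0.098, 0.0]
force: [0.3, 0.1, 0.2]
width: 0.378
finger_force: 0.2
```

```bash
python3 - <<'E'
from h import *
print(tochute(tool()[0]),robot.get_obs()['force'])
p,d=vision.camera("wrist"); cv2.imwrite("pics/w5.png",p[:,:,::-1])
E
```

```text
[-0.09987144  0.00053523] [0.28986887 0.11064753 0.1807285 ]
```

View pics/w5.png

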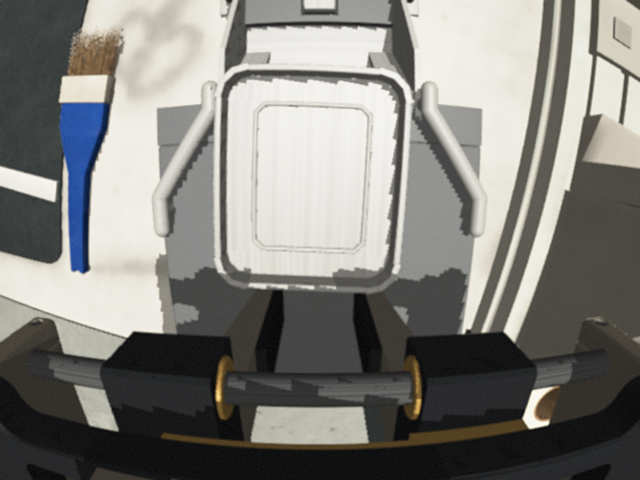

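The lid is nearly square and entering the mouth: front edge at row 68, guides at columns 210 and 430, lid 218-412. I'll push on slowly.

Call:
{"api": "arm_command", "payload": {"motion": [[[0.004, 0, 0, 0, 0, 0], [0.008, 0, 0, 0, 0, 0], [0.012, 0, 0, 0, 0, 0], [0.016, 0, 0, 0, 0, 0], [0.02, 0, 0, 0, 0, 0], [0.024, 0, 0, 0, 0, 0], [0.028, 0, 0, 0, 0, 0], [0.032, 0, 0, 0, 0, 0]]]}}

```text
time: 7.77
tool_pos: [0.4667, 0.353, 0.0758]
orientation: [0.001, 0.995, 0.098, -0.002]
force: [-5.3, -4.7, 4.7]
width: 0.38
finger_force: 3.1
```

Call:
{"api": "arm_command", "payload": {"motion": [[[0.004, 0, 0, 0, 0, 0], [0.008, 0, 0, 0, 0, 0], [0.012, 0, 0, 0, 0, 0], [0.016, 0, 0, 0, 0, 0], [0.02, 0, 0, 0, 0, 0], [0.024, 0, 0, 0, 0, 0], [0.024, 0, 0, 0, 0, 0], [0.024, 0, 0, 0, 0, 0]]]}}

```text
time: 8.43
tool_pos: [0.4865, 0.3582, 0.0764]
orientation: [-0.001, 0.995, 0.098, 0.001]
force: [-0.2, -0.7, 0.0]
width: 0.38
finger_force: 0.1
```

```bash
python3 - <<'E'
from h import *
print(tochute(tool()[0]),robot.get_obs()['force'])
i=vision.camera_info("top"); p,d=vision.camera("top"); P=cloud(d,i); C=tochute(P)
for x in range(-60,180,10):
    m=(abs(C[...,0]-x/1000)<.005)&(abs(C[...,1])<.025)&(P[...,2]<.2); print(x,P[m][:,2].round(3).max() if m.any() else None, np.median(P[m][:,2]).round(3) if m.any() else None)
E
```

```text
[-0.05744165  0.00096905] [-0.15898822 -0.68428058  0.020628  ]
-60 None None
-50 None None
-40 None None
-30 None None
-20 None None
-10 None None
0 None None
10 None None
20 None None
30 None None
40 None None
50 None None
60 None None
70 None None
80 None None
90 0.029 0.023
100 0.029 0.022
110 0.029 0.023
120 0.027 0.022
130 0.029 0.022
140 0.029 0.023
150 0.03 0.023
160 0.029 0.022
170 0.031 0.023
```

```bash
cat > prof.py <<'E'
from h import *
def wcloud():
    i=vision.camera_info("wrist"); p,d=vision.camera("wrist")
    v,u=np.mgrid[:480,:640]; x,y=(u-i['cx'])/i['fx'],(v-i['cy'])/i['fy']; t=np.hypot(x,y)+1e-9
    k=np.tan(np.minimum(t,1.4))/t; c=np.stack([x*k*d,y*k*d,d],-1); return p,(c-i['t'])@i['R'],d
if __name__=="__main__":
    print(tochute(tool()[0]),tool()[0][2],robot.get_obs()['force'])
    p,P,d=wcloud(); C=tochute(P); cv2.imwrite("pics/prof.png",p[:,:,::-1])
    for x in range(-60,190,10):
        r=[]
        for y in (-36,-24,-12,0,12,24,36):
            m=(d>0)&(abs(C[...,0]-x/1000)<.004)&(abs(C[...,1]-y/1000)<.005)
            r.append(int(round(1000*np.median(P[m][:,2]))) if m.any() else None)
        print(x,r)
E
python3 prof.py
```

```text
[-0.0574932   0.00103062] 0.07644941965372924 [ 0.0451296  -0.41121198 -0.58812943]
-60 [73, 165, 77, 73, 73, 140, 73]
-50 [73, 133, 118, 91, 90, 134, 120]
-40 [190, 189, 183, 183, 183, 189, 189]
-30 [185, 185, 180, 180, 181, 183, 185]
-20 [81, 76, 76, 76, 76, 76, 76]
-10 [81, 76, 76, 76, 76, 76, 76]
0 [81, 76, 75, 76, 75, 75, 75]
10 [80, 75, 75, 75, 75, 75, 75]
20 [80, 75, 75, 75, 75, 75, 75]
30 [80, 75, 75, 75, 75, 75, 75]
40 [81, 74, 75, 74, 74, 75, 74]
50 [88, 82, 81, 81, 81, 81, 84]
60 [None, None, None, None, None, None, None]
70 [25, 25, 25, 26, 25, 25, 25]
80 [25, 25, 25, 28, 25, 25, 25]
90 [25, 25, 25, 25, 25, 25, 25]
100 [25, 25, 25, 25, 25, 25, 25]
110 [25, 25, 25, 25, 25, 25, 25]
120 [None, None, None, None, None, None, None]
130 [None, None, None, None, None, None, None]
140 [None, None, None, None, None, None, None]
150 [None, None, None, None, None, None, None]
160 [None, None, None, None, None, None, None]
170 [None, None, None, None, None, None, None]
180 [None, None, None, None, None, None, None]
```

Depth shows the lid flat, front rim at x≈52, right at the tipping point. I'll push a few millimetres more.

Call:
{"api": "arm_command", "payload": {"motion": [[[0.003, 0, 0, 0, 0, 0], [0.006, 0, 0, 0, 0, 0], [0.009, 0, 0, 0, 0, 0], [0.012, 0, 0, 0, 0, 0], [0.012, 0, 0, 0, 0, 0], [0.012, 0, 0, 0, 0, 0], [0.012, 0, 0, 0, 0, 0], [0.012, 0, 0, 0, 0, 0]]]}}

```text
time: 9.2
tool_pos: [0.4947, 0.3595, 0.0761]
orientation: [-0.0, 0.995, 0.098, 0.0]
force: [-0.3, -0.0, 0.0]
width: 0.379
finger_force: 0.0
```

```bash
python3 prof.py
```

```text
[-0.04918297  0.00060144] 0.07613395400579648 [-0.26446987 -0.0325291   0.03694862]
-60 [72, 157, 73, 73, 73, 156, None]
-50 [73, 165, 87, 73, 73, 163, 73]
-40 [73, 128, 86, 73, 73, 130, 98]
-30 [200, 192, 199, 199, 199, 197, 200]
-20 [183, 182, 178, 178, 178, 181, 183]
-10 [73, None, None, None, None, None, 73]
0 [107, 110, 110, 110, 110, 110, 108]
10 [107, 112, 112, 112, 113, 112, 109]
20 [73, 61, 60, 61, 61, 61, 67]
30 [51, 39, 38, 38, 38, 40, 45]
40 [30, 22, 22, 22, 22, 22, 26]
50 [27, 25, 25, 25, 25, 25, 26]
60 [25, 25, 24, 24, 24, 25, 25]
70 [25, 25, 25, 26, 25, 25, 25]
80 [25, 25, 25, 28, 25, 25, 25]
90 [25, 25, 25, 25, 24, 25, 25]
100 [25, 25, 25, 25, 25, 25, 25]
110 [25, 25, 25, 25, 25, 25, 25]
120 [25, 25, 25, 25, 25, 25, 25]
130 [None, None, None, None, None, None, None]
140 [None, None, None, None, None, None, None]
150 [None, None, None, None, None, None, None]
160 [None, None, None, None, None, None, None]
170 [None, None, None, None, None, None, None]
180 [None, None, None, None, None, None, None]
```

The lid went down square and leans in the trough, top at x 0-10 and about 110 mm high. Now I'll raise the fingers and push its upper part forward slowly.

Call:
{"api": "arm_command", "payload": {"motion": [[[0, 0, -0.016, 0, 0, 0], [0, 0, -0.016, 0, 0, 0], [0.006, 0, -0.016, 0, 0, 0], [0.012, 0, -0.016, 0, 0, 0], [0.018, 0, -0.016, 0, 0, 0], [0.024, 0, -0.016, 0, 0, 0], [0.03, 0, -0.016, 0, 0, 0], [0.036, 0, -0.016, 0, 0, 0]]], "gripper": -0.6}}

```text
time: 9.92
tool_pos: [0.5204, 0.3646, 0.0879]
orientation: [0.0, 0.995, 0.098, -0.001]
force: [-3.1, -0.3, 2.9]
width: 0.195
finger_force: 1.8
```

Call:
{"api": "arm_command", "payload": {"motion": [[[0.006, 0, 0, 0, 0, 0], [0.012, 0, 0, 0, 0, 0], [0.018, 0, 0, 0, 0, 0], [0.024, 0, 0, 0, 0, 0], [0.03, 0, 0, 0, 0, 0], [0.036, 0, 0, 0, 0, 0], [0.042, 0, 0, 0, 0, 0], [0.048, 0, 0, 0, 0, 0]]]}}

```text
time: 10.58
tool_pos: [0.5568, 0.3719, 0.088]
orientation: [-0.0, 0.995, 0.098, 0.0]
force: [-0.6, -0.3, 0.2]
width: 0.197
finger_force: 0.2
```

Call:
{"api": "arm_command", "payload": {"motion": [[[0.006, 0, 0, 0, 0, 0], [0.012, 0, 0, 0, 0, 0], [0.018, 0, 0, 0, 0, 0], [0.024, 0, 0, 0, 0, 0], [0.03, 0, 0, 0, 0, 0], [0.036, 0, 0, 0, 0, 0], [0.036, 0, 0, 0, 0, 0], [0.036, 0, 0, 0, 0, 0]]]}}

```text
time: 11.25
tool_pos: [0.5829, 0.3771, 0.088]
orientation: [-0.0, 0.995, 0.098, 0.0]
force: [-0.7, -0.6, 0.4]
width: 0.201
finger_force: 0.0
```

```bash
python3 prof.py
```

```text
[0.04082571 0.00058791] 0.087966388643032 [-0.72634948 -0.55025587  0.38751996]
-60 [None, 72, 73, 72, 72, 72, None]
-50 [None, 73, 73, 72, 73, 73, None]
-40 [None, 72, 72, 73, 73, 72, None]
-30 [None, None, None, None, None, None, None]
-20 [None, None, 38, 37, 38, None, None]
-10 [None, None, 16, 16, 16, None, None]
0 [None, None, 16, 17, 16, None, None]
10 [55, None, 16, 17, 17, None, 53]
20 [42, 17, 17, 17, 17, 17, 41]
30 [31, 31, 164, None, 164, None, 31]
40 [None, None, 152, None, 152, None, None]
50 [None, 131, 139, None, 141, 129, None]
60 [213, 211, 210, 211, 210, 210, 212]
70 [193, 194, 192, 126, 191, 194, 194]
80 [115, 122, 122, 122, 122, 122, 120]
90 [25, 25, 24, 25, 25, 25, 25]
100 [25, 25, 25, 25, 25, 25, 25]
110 [25, 25, 25, 25, 25, 24, 25]
120 [25, 25, 25, 25, 25, 25, 25]
130 [25, 25, 25, 25, 25, 25, 25]
140 [25, 25, 25, 25, 25, 25, 25]
150 [25, 25, 25, 25, 25, 25, 25]
160 [25, 25, 25, 25, 25, 25, 25]
170 [25, 25, 25, 25, 25, 25, 25]
180 [26, 25, 29, 26, 29, 25, 25]
```

It is leaning forward (top at x≈70-85). A little more.

Call:
{"api": "arm_command", "payload": {"motion": [[[0.005, 0, 0, 0, 0, 0], [0.01, 0, 0, 0, 0, 0], [0.015, 0, 0, 0, 0, 0], [0.02, 0, 0, 0, 0, 0], [0.024, 0, 0, 0, 0, 0], [0.024, 0, 0, 0, 0, 0], [0.024, 0, 0, 0, 0, 0], [0.024, 0, 0, 0, 0, 0]]]}}

```text
time: 11.97
tool_pos: [0.6002, 0.3806, 0.0879]
orientation: [0.0, 0.995, 0.099, -0.0]
force: [0.5, 0.7, 0.5]
width: 0.199
finger_force: 0.0
```

```bash
python3 prof.py | awk 'NR==1||$1>=10'
```

```text
[0.0585016  0.00066484] 0.08792435408427202 [0.5235918  0.66527435 0.46146742]
10 [None, None, 17, 17, 16, None, None]
20 [37, None, 16, 16, 16, None, None]
30 [26, None, 17, 17, 17, None, 25]
40 [17, 17, 17, 16, 17, 16, 17]
50 [17, 17, 130, 17, 131, 16, 17]
60 [41, 42, 151, 42, 151, 41, 41]
70 [41, 120, 134, 42, 137, 125, 42]
80 [213, 211, 210, 211, 210, 211, 212]
90 [194, 194, 193, 42, 192, 194, 194]
100 [42, 42, 42, 42, 42, 42, 41]
110 [42, 42, 42, 42, 41, 42, 42]
120 [42, 42, 42, 42, 42, 42, 42]
130 [42, 42, 42, 42, 42, 42, 42]
140 [42, 42, 42, 42, 42, 42, 42]
150 [42, 42, 42, 42, 42, 42, 41]
160 [26, 41, 41, 41, 41, 41, 41]
170 [25, 25, 25, 25, 25, 25, 25]
180 [25, 25, 29, 29, 29, 25, 25]
```

It landed open side down and flat (top at 41 mm), spanning x≈57-160. I'll go back, come down behind the rear edge and slide it.

Call:
{"api": "arm_command", "payload": {"motion": [[[-0.02, 0, 0, 0, 0, 0], [-0.041, 0, 0, 0, 0, 0], [-0.041, 0, 0, 0, 0, 0], [-0.041, 0, 0.025, 0, 0, 0], [-0.041, 0, 0.05, 0, 0, 0], [-0.041, 0, 0.073, 0, 0, 0], [-0.041, 0, 0.073, 0, 0, 0], [-0.041, 0, 0.073, 0, 0, 0]]]}}

```text
time: 12.68
tool_pos: [0.5697, 0.3743, 0.0324]
orientation: [0.0, 0.995, 0.098, -0.001]
force: [0.3, 0.2, -0.0]
width: 0.198
finger_force: 0.0
```

```bash
python3 - <<'E'
from h import *
print(tochute(tool()[0]),robot.get_obs()['force'],rows(.07,0,.033))
E
```

```text
[0.02734548 0.00042665] [ 0.30084797  0.23574107 -0.0483043 ] (array([ 0.0569,  0.0006, -0.0009]), array([0.0009, 0.004 , 0.0006]))
```

Call:
{"api": "arm_command", "payload": {"motion": [[[0.006, 0, -0.001, 0, 0, 0], [0.012, 0, -0.001, 0, 0, 0], [0.018, 0, -0.001, 0, 0, 0], [0.024, 0, -0.001, 0, 0, 0], [0.03, 0, -0.001, 0, 0, 0], [0.036, 0, -0.001, 0, 0, 0], [0.042, 0, -0.001, 0, 0, 0], [0.048, 0, -0.001, 0, 0, 0]]]}}

```text
time: 13.35
tool_pos: [0.6057, 0.3818, 0.0341]
orientation: [0.0, 0.995, 0.099, -0.0]
force: [-2.7, -0.6, 1.8]
width: 0.204
finger_force: 1.4
```

```bash
python3 prof.py | awk 'NR==1||$1>=50'
```

```text
[0.0640999  0.00073174] 0.03408518876143145 [-2.74585644 -0.58466913  1.76992949]
50 [17, None, 104, 17, 17, None, 17]
60 [25, 25, 94, 24, 81, 25, 25]
70 [25, 66, 82, 25, 87, 65, 25]
80 [147, 147, 147, 43, 144, 147, 147]
90 [157, 148, 147, 141, 146, 148, 156]
100 [42, 42, 42, 42, 42, 42, 42]
110 [42, 42, 42, 42, 42, 42, 42]
120 [42, 42, 42, 42, 42, 42, 42]
130 [42, 42, 42, 42, 42, 42, 42]
140 [42, 42, 42, 42, 42, 42, 42]
150 [42, 42, 42, 42, 42, 42, 42]
160 [42, 42, 42, 42, 42, 42, 42]
170 [49, 42, 42, 42, 42, 42, 42]
180 [26, 25, 32, 31, 31, 25, 25]
```

Call:
{"api": "arm_command", "payload": {"motion": [[[0.003, 0, 0, 0, 0, 0], [0.006, 0, 0, 0, 0, 0], [0.008, 0, 0, 0, 0, 0], [0.01, 0, 0, 0, 0, 0], [0.012, 0, 0, 0, 0, 0], [0.013, 0, 0, 0, 0, 0], [0.013, 0, 0, 0, 0, 0]]]}}

```text
time: 13.98
tool_pos: [0.6142, 0.3834, 0.0339]
orientation: [0.0, 0.995, 0.099, -0.001]
force: [-4.9, -1.8, 2.8]
width: 0.198
finger_force: 2.7
```

Call:
{"api": "arm_command", "payload": {"motion": [[[0.001, 0, 0, 0, 0, 0], [0.002, 0, 0, 0, 0, 0], [0.003, 0, 0, 0, 0, 0], [0.004, 0, 0, 0, 0, 0], [0.005, 0, 0, 0, 0, 0], [0.006, 0, 0, 0, 0, 0], [0.006, 0, 0, 0, 0, 0]]]}}

```text
time: 14.57
tool_pos: [0.6176, 0.3842, 0.0339]
orientation: [0.0, 0.995, 0.099, -0.002]
force: [-7.5, -2.5, 4.8]
width: 0.198
finger_force: 4.2
```

```bash
cat > k.py <<'E'
from prof import *
print(tochute(tool()[0]),robot.get_obs()['force'])
p,P,d=wcloud(); C=tochute(P); cv2.imwrite("pics/k.png",p[:,:,::-1])
for x in list(range(64,100,3))+list(range(172,196,2)):
    m=(d>0)&(abs(C[...,0]-x/1000)<.0015)&(abs(C[...,1])<.007); n=(d>0)&(abs(C[...,0]-x/1000)<.0015)&(abs(abs(C[...,1])-.036)<.004)
    print(x,[(1000*np.median(P[a][:,2])).round(1) if a.any() else None for a in (m,n)])
E
python3 k.py
```

```text
[0.07624529 0.00076499] [-7.50153029 -2.51029593  4.8375239 ]
64 [np.float64(24.5), np.float64(24.6)]
67 [np.float64(24.6), np.float64(24.7)]
70 [np.float64(24.5), np.float64(24.5)]
73 [np.float64(24.6), np.float64(24.5)]
76 [np.float64(24.4), np.float64(24.6)]
79 [np.float64(24.5), np.float64(24.7)]
82 [None, np.float64(24.7)]
85 [np.float64(41.4), np.float64(41.2)]
88 [np.float64(41.7), np.float64(41.3)]
91 [np.float64(41.6), np.float64(41.7)]
94 [np.float64(148.9), np.float64(146.8)]
97 [np.float64(140.0), np.float64(147.3)]
172 [np.float64(41.7), np.float64(42.4)]
174 [np.float64(41.5), np.float64(42.8)]
176 [np.float64(41.6), np.float64(42.6)]
178 [np.float64(41.8), np.float64(42.8)]
180 [np.float64(41.6), np.float64(42.5)]
182 [np.float64(41.6), np.float64(47.0)]
184 [np.float64(41.6), np.float64(48.0)]
186 [np.float64(38.5), np.float64(48.3)]
188 [np.float64(37.6), np.float64(47.7)]
190 [np.float64(37.6), np.float64(25.5)]
192 [np.float64(37.2), np.float64(25.4)]
194 [np.float64(36.9), np.float64(25.5)]
```

Front at ≈185, catch still down. 2 mm more.

Call:
{"api": "arm_command", "payload": {"motion": [[[0.001, 0, 0, 0, 0, 0], [0.002, 0, 0, 0, 0, 0], [0.003, 0, 0, 0, 0, 0], [0.003, 0, 0, 0, 0, 0], [0.003, 0, 0, 0, 0, 0]]]}}

```text
time: 15.03
tool_pos: [0.6194, 0.3846, 0.0339]
orientation: [0.001, 0.995, 0.099, -0.003]
force: [-10.3, -3.3, 6.2]
width: 0.201
finger_force: 4.9
```

```bash
python3 k.py
```

```text
[0.07810933 0.00079472] [-10.33005821  -3.27636879   6.20028195]
64 [np.float64(24.7), np.float64(24.4)]
67 [np.float64(25.5), np.float64(24.5)]
70 [np.float64(26.1), np.float64(24.6)]
73 [np.float64(26.7), np.float64(24.5)]
76 [np.float64(27.4), np.float64(24.6)]
79 [np.float64(28.0), np.float64(24.6)]
82 [np.float64(28.5), np.float64(24.8)]
85 [None, np.float64(24.9)]
88 [np.float64(41.5), np.float64(41.1)]
91 [np.float64(41.5), np.float64(41.5)]
94 [np.float64(42.5), np.float64(146.2)]
97 [np.float64(148.7), np.float64(146.6)]
172 [np.float64(42.2), np.float64(42.4)]
174 [np.float64(41.6), np.float64(42.5)]
176 [np.float64(41.6), np.float64(42.3)]
178 [np.float64(41.7), np.float64(42.6)]
180 [np.float64(41.5), np.float64(42.7)]
182 [np.float64(41.7), np.float64(42.3)]
184 [np.float64(41.6), np.float64(47.0)]
186 [np.float64(41.5), np.float64(48.0)]
188 [np.float64(38.3), np.float64(48.3)]
190 [np.float64(37.6), np.float64(47.6)]
192 [np.float64(37.4), np.float64(25.4)]
194 [np.float64(37.1), np.float64(25.4)]
```

The catch is up (rising to 28.5 mm at x 82), with a push of about 11 N. I'll ease back slowly, then lift out.

Call:
{"api": "arm_command", "payload": {"motion": [[[-0.002, 0, 0, 0, 0, 0], [-0.005, 0, 0, 0, 0, 0], [-0.01, 0, -0.001, 0, 0, 0], [-0.025, 0, -0.003, 0, 0, 0], [-0.045, 0, -0.005, 0, 0, 0], [-0.06, 0, -0.01, 0, 0, 0], [-0.06, 0, -0.04, 0, 0, 0], [-0.06, 0, -0.08, 0, 0, 0]]]}}

```text
time: 15.75
tool_pos: [0.5749, 0.3749, 0.0912]
orientation: [0.001, 0.995, 0.099, -0.003]
force: [0.0, 0.5, -0.8]
width: 0.201
finger_force: 0.0
```

Call:
{"api": "arm_command", "payload": {"motion": [[[-0.02, 0, -0.05, 0, 0, 0], [-0.06, 0, -0.1, 0, 0, 0], [-0.1, 0, -0.15, 0, 0, 0], [-0.14, 0, -0.15, 0, 0, 0], [-0.14, 0, -0.15, 0, 0, 0], [-0.14, 0, -0.15, 0, 0, 0], [-0.14, 0, -0.15, 0, 0, 0]]]}}

```text
time: 16.33
tool_pos: [0.4751, 0.3555, 0.2065]
orientation: [-0.0, 0.995, 0.098, 0.001]
force: [-0.2, 0.7, -0.1]
width: 0.197
finger_force: 0.0
```

```bash
python3 k.py; python3 -c "
from h import *
p,d=vision.camera('top'); cv2.imwrite('pics/fin.png',cv2.resize(p[100:320,150:450,::-1],None,fx=2.5,fy=2.5))"
```

```text
[-0.06910931  0.00050171] [-0.17852664  0.74062239 -0.11059627]
64 [np.float64(24.2), np.float64(24.7)]
67 [np.float64(25.5), np.float64(24.6)]
70 [np.float64(26.3), np.float64(24.7)]
73 [np.float64(26.6), np.float64(24.9)]
76 [np.float64(27.2), np.float64(24.9)]
79 [np.float64(28.3), np.float64(24.6)]
82 [np.float64(28.7), np.float64(24.4)]
85 [np.float64(29.4), np.float64(24.9)]
88 [np.float64(40.7), np.float64(26.6)]
91 [np.float64(41.8), np.float64(40.3)]
94 [np.float64(41.8), np.float64(41.9)]
97 [np.float64(41.8), np.float64(41.7)]
172 [None, None]
174 [None, None]
176 [None, None]
178 [None, None]
180 [None, None]
182 [None, None]
184 [None, None]
186 [None, None]
188 [None, None]
190 [None, None]
192 [None, None]
194 [None, None]
```

View pics/fin.png

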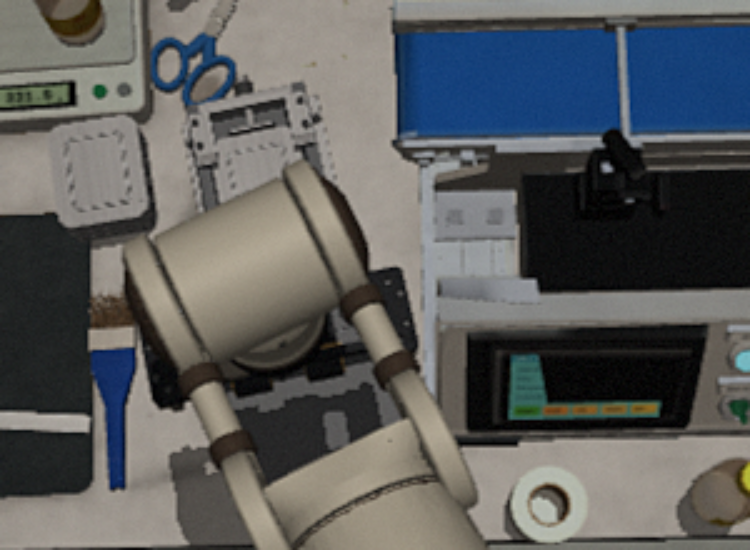

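The final view shows the lid on the bed under the keepers, at about (255,165), with the brush, roll and bottle where they were. The depth profile shows the catch up at the lid's rear edge, and the robot is clear.

```bash
python3 -c "
from bench import robot
print(robot.job_done())"
```

```text
the job is handed in; nothing more can be done
None
```

The job is handed in at about 16 s: the lid lies open side down under the keepers, held between the raised catch and the buffer; the bottle, roll and brush were not touched.

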